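# Find the tight spot of a carver's turntable and lock it there

### The job

The round plate of this carving turntable binds on the brake shoe at one spot in each turn, where its rim has swollen too little to be seen. With the brake off, take the tall dog and turn the plate slowly by feel, without levering the dog over, to find where it drags hardest, and let it stand with that tight spot square on the shoe. Then swing the brake lever fully over to its stop, without forcing it, so that the plate stays locked there for me to mark and shave; leave the other tools and wood as they lie.

Things in the scene. Friction and masses are not known exactly. Their poses are not given: they have to be found in the camera images.
- plate_axis (a point): Point on the turntable's vertical axis, level with the top of its round plywood plate, 79 mm above the bench. Plate: 280 mm across, 24 mm thick. A rosette 120 mm across, 20 mm high, and three low dogs, 12 mm high, are fixed on it within 82 mm of the axis. Frame: +x is the way the brake lever points when off, the shoe lies towards -y, z is up
- plate (a joint): Angle of the plate, rad, growing anticlockwise seen from above, endless; at 0 the tall dog lies towards +x of plate_axis's frame. Turning takes about 1 N at the dog where nothing rubs; the tight spot is felt over about 0.3 rad of turn either side of its hardest point, which takes about 11 N either way. Clear of the shoe at the start. The plate stays where it is left
- dog_centre (a point): Centre, half-way up, of the tall round dark wooden dog standing in the plate, the only tall peg on it, 105 mm from the axis: 22 mm in diameter, 40 mm tall above the plate, its top 119 mm above the bench. It revolves freely in its hole, so it can be held while the plate goes round, and rocks a little, springing back: about 1 mm here for each 12 N sideways
- shoe_face (a point): Middle of the rim where the brake shoe faces it, 140 mm from the axis and 67 mm above the bench. The shoe is a rubber-faced steel pad, 40 mm wide and 24 mm high, in a slide block on the right-hand side of the turntable. It is sprung, and with the brake off it stands 0.3 mm clear of the sound rim
- brake_lever (a joint): Angle of the brake lever about its upright pivot, rad: 0 is off, growing clockwise seen from above to a stop at 1.25, fully on. It takes about 4 N at the ball and stays where it is left; the stop is firm but gives a little if forced (0.06 rad at 25 N). It pushes the shoe forward against its springs
- lever_ball (a point): Centre of the black ball, 28 mm in diameter, at the end of the brake lever, 88 mm from the pivot and 104 mm above the bench; below the ball a steel arm 11 mm thick slopes down to the pivot. It can be pushed round with closed fingers or pinched
- lever_pivot (a point): Point on the brake lever's pivot axis at the height of the ball, 215 mm from the plate's axis, straight behind the shoe. The pivot's hub is 34 mm across, its top 98 mm above the bench
- brake_shoe: The steel slide that carries the sprung pad of the brake shoe, 34 by 50 mm, 22 mm high; origin in its middle, 50 mm behind the rim and 63 mm above the bench. It goes 3 mm forward when the brake is put on
- wide_gouge: Carving gouge lying on the bench, 230 mm long, 24 mm high, loose; origin at its ferrule; leave alone
- narrow_gouge: Slimmer gouge lying on the bench, 210 mm long, 24 mm high, loose; origin at its ferrule; leave alone
- mallet: Round wooden carver's mallet standing on its head, 88 mm across, 235 mm tall; origin under its centre; leave alone
- clamp: Steel G-clamp lying flat, about 150 by 100 mm, 18 mm high; origin under its middle; leave alone
- oilstone: Oilstone in a wooden block, 170 by 62 mm, 31 mm high; origin under its centre; leave alone
- carved_leaf: Small carved wooden leaf, 80 by 40 mm, 18 mm high; origin under its centre; leave alone
- pencil: Flat carpenter's pencil, 165 mm long, 8 mm high; origin under its middle; leave alone
- bench_brush: Hand brush lying on the bench; leave alone

How it is judged:
On the way:
1. with the brake off, the plate stands still with its tight spot on the shoe (contact force between brake_shoe and plate above 7 N and velocity of joint plate between -0.03 and 0.03 rad/s and value of joint brake_lever below 0.3 rad), for 0.3 s.
At the end, for the whole second after the job is handed in: The brake lever is fully over (over 1.12 rad; the stop is at 1.25), the plate is at rest and the shoe presses on it with over 21.5 N: about 27 N with the hardest point square on the shoe, 24 N at 0.2 rad off it, 15 N clear of the tight spot; so the spot stands on the shoe within about 0.2 rad (value of joint brake_lever above 1.12 rad and contact force between brake_shoe and plate above 21.5 N and velocity of joint plate between -0.02 and 0.02 rad/s); the robot touches nothing.
It fails at once if the tall dog is levered over in its hole by more than 0.15 rad (angle between dog_centre's own z axis and vertical above 0.15 rad).
It fails at once if the brake lever is forced more than 0.08 rad past its stop (value of joint brake_lever above 1.33 rad).
It fails at once if a bystander is moved by more than 30 mm (distance of any of wide_gouge, narrow_gouge, mallet, clamp, oilstone, carved_leaf, pencil, bench_brush from where it was at the start of the episode above 0.03 m).
It also fails if it takes over 72 s, if anything falls off the work surface, if the arm or the gripper's body presses on something with over 40 N, if the wrist force passes 120 N, or if a joint passes its speed limit or range.

### The arm

A 7-joint arm with a two-finger parallel gripper is mounted at the origin on the work surface. World frame = base frame: x ahead of the robot, y to its left, z up, the work surface at z = 0. Lengths are in m, angles in rad, forces in N, time in s.
With the tool pointing down it reaches from about 0.425 to 0.925 m from the base axis. Payload 6.8 kg.
Tool frame: the origin (TCP) lies at the very end of the fingers, on their centre line; the grasp point (between the pads) lies 19 mm behind it; z points along the fingers, y is the direction in which the jaws open and shut (so a half turn about z gives the same grasp; the last joint's range is limited). The gripper opens to 88 mm and grips with 3 to 60 N. Pads are 20 mm wide; open, the fingers measure 115 mm over their backs; the gripper's body (75 mm by 178 mm) begins 61 mm behind the grasp point.
Start: joints at [1.016, 0.477, 0.022, 1.555, -0.011, 1.109, -0.083], TCP at [0.292, -0.609, 0.223] pointing down, gripper open.
Joint ranges: [-2.96, 2.96], [-0.34, 2.1], [-1.41, 1.46], [0.24, 2.44], [-1.37, 4.51], [0.17, 1.92], [-2.96, 2.96]. Speed limits (rad/s): [2.39, 2.39, 3.14, 3.14, 3.14, 3.14, 3.14].

### API

Orientations are given as a unit quaternion [w, x, y, z].
In Python, from station import manip, get_image gives the robot as it stands.
- The arm moves only by the shell command python3 -m inch 'ROWS' [OPENING] [FORCE]. ROWS is JSON, a list of rows, each a list of 2 entries, a list of its own where there are three numbers: the shift along the tool's x, y, z scaled (see below), then the turn, a rotation vector about the tool's x, y, z scaled (see below). In form: [[[x, y, z], [rx, ry, rz]], ...]. A call has exactly 5 rows; each row shifts and turns the commanded pose from where the row before left it, along the tool's axes as they then stand; what a row does not reach is not made up. The controller multiplies each number of a shift by 40 cm and each number of a turn by 360 degrees. A row lasts 1/8 s, in which the tool goes at most 62.5 mm and 10.7 degrees, less where a joint would pass 70% of its speed; a pose out of reach is approached as far as the arm can. A call with a number of a shift or a turn outside -1 to 1 is refused whole. A call with a gripper value outside its range is refused whole. OPENING is the gripper command: -1 is fully open, 1 is shut, values between are in proportion, set as the call begins (- or left out, the last holds). The fingers move at their own pace and stop on an object; FORCE is the grip in N (left out, the last holds). Time passes only in rows, so rows that do not move let the fingers close, or fill a call up. It gives the time, the measured TCP pose, the force and the opening at its end, in the units of the state.
- manip.observe(): the state, without advancing time (a new reading comes with each control period).
- get_image(name): name is "scene" or "top" or "wrist"; returns a dict with "pixels" (420x560x3 uint8, red, green, blue), "depth" (420x560 float32, m along the optical axis (not along the pixel's ray), 0 where there is no reading), "fx", "fy", "cx", "cy" (pixels), "world_to_cam" (4x4, takes a point from world to camera coordinates); the wrist camera has in their place "hand_eye" (4x4, takes a point from camera to tool coordinates, whose origin is the TCP and whose axes are the flange's). Camera axes: x right, y up, looking along -z (the intrinsics and any distortion apply to the point x, -y, -z); pixel columns grow to the right and rows downward; lengths in m; the calibration is good to about 2 mm. A picture is of the moment at which its call begins: read the wrist's pose just before it.
- manip.sign_off(): hands the job in, once; it reports no verdict.
The state is a dict: "t": time; "q": joint angles; "qvel": joint speeds; "tau": joint torques, N m; "tcp_pos": TCP position; "ee_rot": TCP orientation; "ft_force": force on the tool from outside, world axes, zero at the start; "wrist_torque": the same for the moment, N m; "grip_width": finger opening in m.
Only numpy, scipy, OpenCV 4.12 (cv2) and the standard library are available. Lean on these libraries where they do the work, as an engineer would, in place of code of your own. Each camera call takes 0.05 s, during which the arm holds its last target.

## Working session

There is one attempt and no reset: what is moved stays moved. The work goes in short steps, Python scripts to look and compute and a shell command to move; the robot and the scene stay as the last step left them, time stands still between calls to the robot, and variables do not carry over. Pictures are saved under pics/ and viewed, and the job is handed in when it is done.

```bash
ls -la; mkdir -p pics; cat > h.py <<'E'
import numpy as np, cv2
from station import manip, get_image
def save(n,f):
    d=get_image(n); cv2.imwrite('pics/'+f,d['pixels'][:,:,::-1]); np.savez('pics/'+f+'.npz',**d); return d
E
python3 - <<'E'
from h import *
s=manip.observe(); print(s)
for n in('scene','top','wrist'):
    d=save(n,n+'0.png'); print(n,{k:v for k,v in d.items() if k not in('pixels','depth')})
E
```

```text
total 12
drwxr-xr-x  3 agent agent 4096 Dec  7 14:28 .
drwxr-xr-x 23 root  root  4096 Dec  7 14:28 ..
drwxr-xr-x  2 agent agent 4096 Dec  7 14:28 pics
{'t': 0.0, 'q': array([ 1.01589382,  0.4777512 ,  0.02233844,  1.55640726, -0.01149665,
        1.10930348, -0.08308556]), 'qvel': array([-3.68240252e-04, -6.57342600e-04,  4.21913551e-04, -5.66655944e-04,
        7.63338327e-04, -3.26810715e-04,  8.73919844e-05]), 'tau': array([ 5.34982773e-04, -5.82845879e+01,  1.53517563e+00, -2.72607136e+01,
       -5.42485679e-02,  1.69135141e-02,  1.86150814e-04]), 'tcp_pos': array([ 0.2913926 , -0.60821802,  0.22173315]), 'ee_rot': array([-8.32203390e-04,  9.75144845e-01,  2.21566633e-01, -2.55599211e-04]), 'ft_force': array([-1.00186451, -0.24557668,  0.38006777]), 'wrist_torque': array([ 0.00988749,  0.00466891, -0.01640313]), 'grip_width': 0.08773632777437117}
scene {'fx': 418.1884997562641, 'fy': 418.1884997562641, 'cx': 283.94058365300737, 'cy': 212.3770675050462, 'world_to_cam': array([[ 5.91481461e-01,  8.06318593e-01,  8.84647510e-05,
        -3.91643576e-01],
       [-5.54653353e-01,  4
[... 361 characters left out ...]
.0025868 , -0.99968578,  0.02493292,  0.0527237 ],
       [ 0.98962557,  0.00102239,  0.14366693, -0.57704166],
       [-0.14364728,  0.02504589,  0.98931196, -0.81269239],
       [ 0.        ,  0.        ,  0.        ,  1.        ]])}
wrist {'fx': 332.05223322510597, 'fy': 332.05223322510597, 'cx': 285.48742694709847, 'cy': 208.66973705108828, 'hand_eye': array([[-4.66715566e-04,  9.65808724e-01,  2.59255262e-01,
         7.09077966e-02],
       [ 9.99999787e-01,  5.68833215e-04, -3.18869572e-04,
        -8.29174937e-04],
       [-4.55440019e-04,  2.59255058e-01, -9.65808784e-01,
        -1.61701309e-01],
       [ 0.00000000e+00,  0.00000000e+00,  0.00000000e+00,
         1.00000000e+00]])}
```

View pics/top0.png

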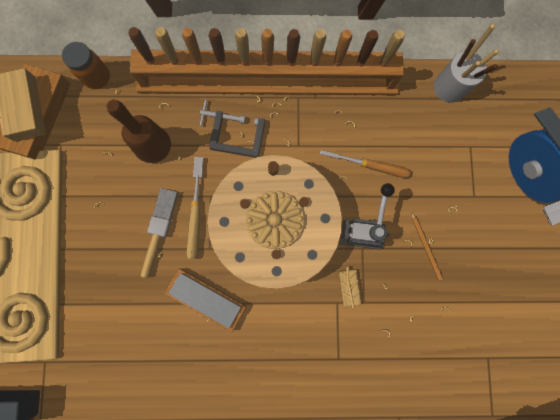

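View pics/scene0.png

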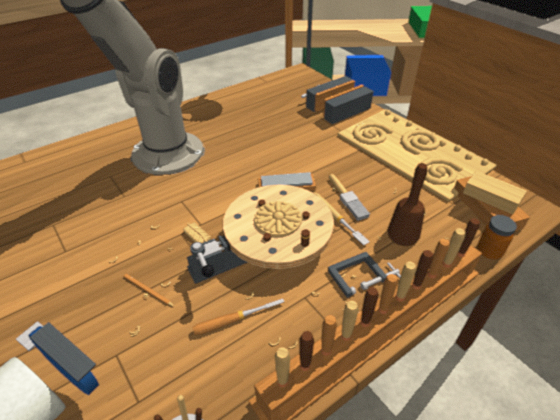

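View pics/wrist0.png

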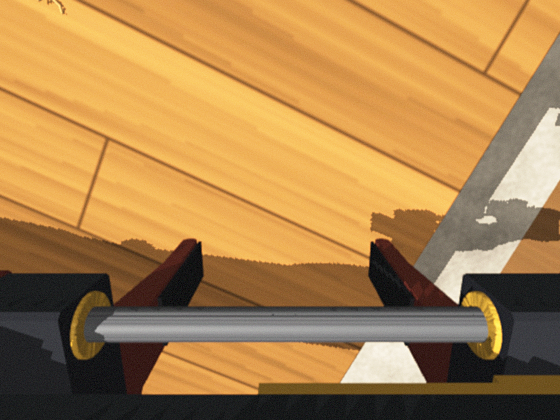

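Top view: plate centre is near (275,221), the tall dog at (273,168), ball (388,190), pivot hub (379,232). Scene view: dog near (305,238), ball (208,270). I'll measure these from both views.

```bash
cat >> h.py <<'E'
def ray(d,u,v,T=None):
    W=np.linalg.inv(d['world_to_cam']) if T is None else T
    r=np.array([(u-d['cx'])/d['fx'],-(v-d['cy'])/d['fy'],-1.]); return W[:3,3],W[:3,:3]@r
def onplane(d,u,v,z,T=None):
    o,r=ray(d,u,v,T); return o+r*(z-o[2])/r[2]
def tri(rays):
    A=np.zeros((3,3));b=np.zeros(3)
    for o,r in rays:
        r=r/np.linalg.norm(r);P=np.eye(3)-np.outer(r,r);A+=P;b+=P@o
    p=np.linalg.solve(A,b); return p,[np.linalg.norm(np.cross(p-o,r/np.linalg.norm(r))) for o,r in rays]
E
python3 - <<'E'
from h import *
t=np.load('pics/top0.png.npz');s=np.load('pics/scene0.png.npz')
T=cv2.resize(t['pixels'][140:310,190:440],None,fx=3.2,fy=3.2,interpolation=3)[:,:,::-1]
S=cv2.resize(s['pixels'][170:290,170:350],None,fx=4.4,fy=4.4,interpolation=3)[:,:,::-1]
cv2.imwrite('pics/t1.png',T);cv2.imwrite('pics/s1.png',S)
# black blobs
for n,d in(('top',t),('scene',s)):
    p=d['pixels'].astype(int); m=(p.max(2)<45).astype(np.uint8)
    k,l,st,c=cv2.connectedComponentsWithStats(m)
    print(n,[(c[i].round(1).tolist(),st[i].tolist()) for i in range(1,k) if 20<st[i][4]<400 and 170<c[i][0]<440 and 120<c[i][1]<300])
# plate ellipse centre from top by depth-plane: mask of pts z in .07-.085
d=t['depth'];v,u=np.mgrid[:420,:560]
W=np.linalg.inv(t['world_to_cam']);X=np.stack([(u-t['cx'])/t['fx']*d,-(v-t['cy'])/t['fy']*d,-d],-1)@W[:3,:3].T+W[:3,3]
for lo,hi in((.072,.087),(.108,.13)):
    m=((X[...,2]>lo)&(X[...,2]<hi)&(u>190)&(u<440)&(v>140)&(v<310)).astype(np.uint8)
    k,l,st,c=cv2.connectedComponentsWithStats(m)
    for i in range(1,k):
        if st[i][4]>8: print(lo,c[i],st[i],np.median(X[l==i],0),X[l==i].min(0),X[l==i].max(0))
E
```

```text
top [([387.4, 189.8], [382, 184, 12, 12, 97])]
scene [([207.3, 270.9], [201, 264, 14, 14, 128])]
0.072 [275.02430742 222.50813226] [  207   155   143   134 11190] [0.53555898 0.06483359 0.07900403] [ 0.40665607 -0.09085393  0.07204531] [0.68539505 0.2053344  0.0869985 ]
0.072 [362.81472081 232.00507614] [351 219  30  27 394] [ 0.52074814 -0.11916304  0.07411459] [ 0.49366048 -0.15461915  0.07200971] [ 0.54848228 -0.0950687   0.08649078]
0.072 [375.28571429 221.92857143] [373 219   5   6  14] [ 0.54193999 -0.14623589  0.07352744] [ 0.53646327 -0.14807164  0.07208199] [ 0.54701745 -0.14144893  0.08647208]
0.108 [272.82 166.24] [268 161  11  12 100] [0.65029179 0.06929386 0.11911459] [0.64061038 0.05909339 0.10882221] [0.66150858 0.07941274 0.12244033]
0.108 [387.856 189.16 ] [382 183  13  13 125] [ 0.60438681 -0.16300679  0.11461372] [ 0.59314816 -0.17755879  0.10823587] [ 0.61844391 -0.15181882  0.12103126]
```

View pics/t1.png

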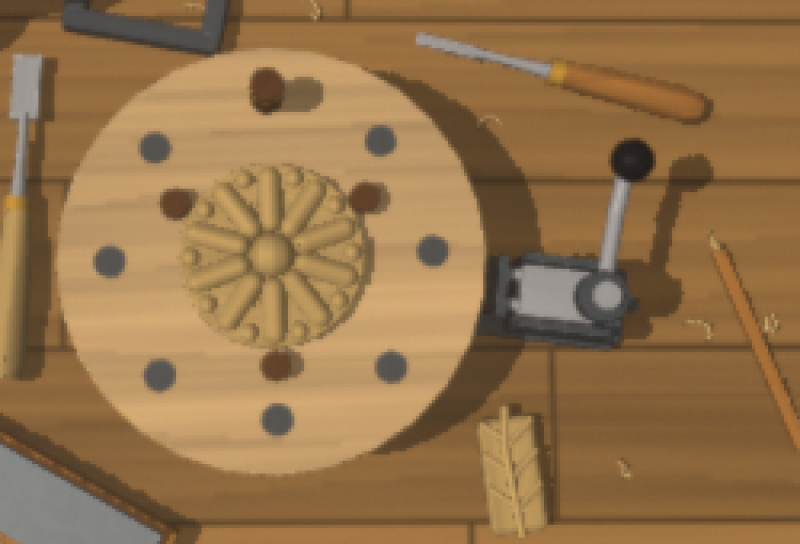

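View pics/s1.png

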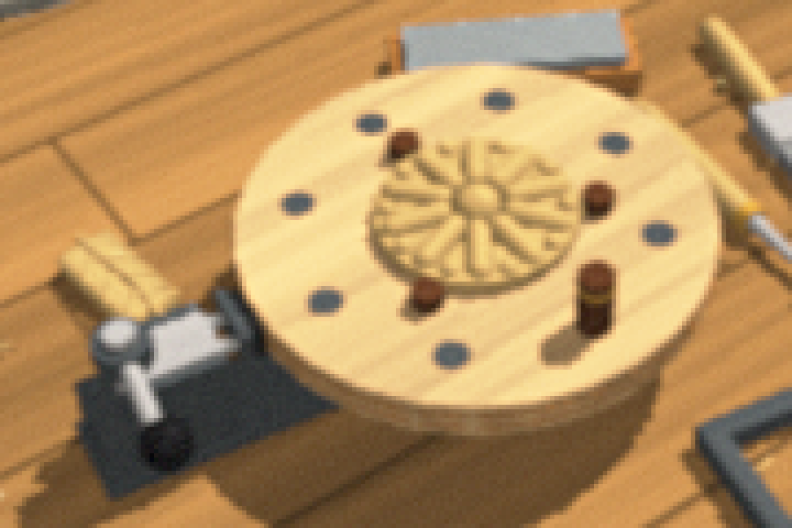

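```bash
python3 - <<'E'
from h import *
t=np.load('pics/top0.png.npz');s=np.load('pics/scene0.png.npz')
def cen(n,a): return a
b,e=tri([ray(t,387.6,189.6),ray(s,207.3,270.6)]);print('ball',b,e)
g,e=tri([ray(t,273.0,166.4),ray(s,305.7,232.0)]);print('dogtop',g,e)
r,e=tri([ray(t,190+270/3.2,140+254/3.2),ray(s,170+478/4.4,170+199/4.4)]);print('rosette centre',r,e)
h,e=tri([ray(t,190+606/3.2,140+295/3.2),ray(s,170+117/4.4,170+333/4.4)]);print('hub top',h,e)
for n,d,off,sc in(('top',t,0,0),('scene',s,0,0)):
    D=d['depth'];v,u=np.mgrid[:420,:560];W=np.linalg.inv(d['world_to_cam'])
    X=np.stack([(u-d['cx'])/d['fx']*D,-(v-d['cy'])/d['fy']*D,-D],-1)@W[:3,:3].T+W[:3,3]
    m=((abs(X[...,2]-.079)<.005)&(np.hypot(X[...,0]-.54,X[...,1]-.063)<.17)&(X[...,1]>-.085)).astype(np.uint8)
    c=max(cv2.findContours(m,0,1)[0],key=cv2.contourArea); c=cv2.convexHull(c)[:,0].astype(float)
    P=np.array([onplane(d,a,b,.079)[:2] for a,b in c])
    A=np.c_[2*P,np.ones(len(P))];q=np.linalg.lstsq(A,(P**2).sum(1),rcond=None)[0]
    print(n,'plate',q[:2],np.sqrt(q[2]+q[:2]@q[:2]),np.median(X[m>0][:,2]))
    m=((X[...,2]>.112)&(np.hypot(X[...,0]-g[0],X[...,1]-g[1])<.03)); print('dog',n,np.median(X[m],0),m.sum())
    m=((X[...,2]>.095)&(np.hypot(X[...,0]-h[0],X[...,1]-h[1])<.018)); print('hub',n,np.median(X[m],0),m.sum())
E
```

```text
ball [ 0.60576645 -0.16583356  0.10377564] [np.float64(0.00034693434446911455), np.float64(0.0003469343444692218)]
dogtop [0.65075587 0.0700861  0.11715417] [np.float64(0.0009694868251593292), np.float64(0.000969486825159308)]
rosette centre [0.54597915 0.06724748 0.09189691] [np.float64(0.0011262608834637056), np.float64(0.0011262608834635584)]
hub top [ 0.51893713 -0.14782937  0.09493282] [np.float64(0.00039415263976634276), np.float64(0.0003941526397663906)]
top plate [0.54594146 0.06354015] 0.1405028270312517 0.07900157366072913
dog top [0.65039736 0.06929151 0.11914299] 97
hub top [ 0.51889092 -0.14656204  0.09814162] 66
scene plate [0.54788828 0.06041593] 0.14152849887632538 0.07860613411476985
dog scene [0.65349258 0.066643   0.11821041] 65
hub scene [ 0.51944904 -0.1491545   0.09694428] 39
```

```bash
cat >> h.py <<'E'
from scipy.spatial.transform import Rotation as Ro
def R_(s): w,x,y,z=s['ee_rot']; return Ro.from_quat([x,y,z,w])
C=np.array([.5465,.0645]); 
def rep(s=None):
    s=s or manip.observe(); R=R_(s).as_matrix(); p=s['tcp_pos']; yaw=np.degrees(np.arctan2(R[1,0],R[0,0]))
    r=p[:2]-C; th=np.arctan2(r[1],r[0]); f=s['ft_force']; fr=f[:2]@r/np.linalg.norm(r); ft=(-f[0]*r[1]+f[1]*r[0])/np.linalg.norm(r)
    print('t%.2f p%s yaw%.1f tilt%.3f th%.3f(%.1fdeg) r%.1f Frad%.1f Ftan%.1f Fz%.1f w%.1f q%s'%(s['t'],p.round(4),yaw,-R[2,2],th,np.degrees(th),1e3*np.linalg.norm(r),fr,ft,f[2],s['grip_width']*1e3,s['q'].round(2)))
    return s
def go(target,n,yaw=None):
    "world target -> per-row scaled tool shift if no turning until done; total turn"
    s=manip.observe();R=R_(s).as_matrix();d=R.T@(np.array(target)-s['tcp_pos']);y=np.degrees(np.arctan2(R[1,0],R[0,0]))
    print('shift/row',(d/n/.4).round(4),'turn total rz',None if yaw is None else round(-((yaw-y+180)%360-180)/360,4))
E
python3 -c "
from h import *
rep(); go([.651,.069,.21],15,2.5)"
```

```text
t0.15 p[ 0.2914 -0.6083  0.222 ] yaw25.6 tilt1.000 th-1.933(-110.8deg) r719.6 Frad0.6 Ftan0.2 Fz-0.2 w88.0 q[ 1.02  0.48  0.02  1.56 -0.01  1.11 -0.08]
shift/row [ 0.1028 -0.0759  0.0021] turn total rz 0.0642
```

```bash
python3 -m inch '[[[0.103,-0.076,0],[0,0,0]],[[0.103,-0.076,0],[0,0,0]],[[0.103,-0.076,0],[0,0,0]],[[0.103,-0.076,0],[0,0,0]],[[0.103,-0.076,0],[0,0,0]]]' -1 30; python3 -m inch '[[[0.103,-0.076,0],[0,0,0]],[[0.103,-0.076,0],[0,0,0]],[[0.103,-0.076,0],[0,0,0]],[[0.103,-0.076,0],[0,0,0]],[[0.103,-0.076,0],[0,0,0]]]'; python3 -c "
from h import *
rep(); go([.651,.069,.21],5,2.5)"
```

```text
t: 0.78
tcp_pos: [0.4123, -0.381, 0.2225]
ee_rot: [-0.0, 0.975, 0.222, -0.0]
ft_force: [0.7, -0.7, 0.2]
grip_width: 0.0878
t: 1.4
tcp_pos: [0.5323, -0.1551, 0.2226]
ee_rot: [0.0, 0.975, 0.221, -0.0]
ft_force: [0.3, 0.1, -0.0]
grip_width: 0.0879
t1.40 p[ 0.5323 -0.1551  0.2226] yaw25.6 tilt1.000 th-1.635(-93.7deg) r220.1 Frad-0.1 Ftan0.3 Fz-0.0 w87.9 q[ 0.34  0.29 -0.2   1.84  0.07  1.02 -1.02]
shift/row [ 0.1019 -0.0755  0.0063] turn total rz 0.0641
```

```bash
python3 -m inch '[[[0.102,-0.075,0.006],[0,0,0]],[[0.102,-0.075,0.006],[0,0,0]],[[0.102,-0.075,0.006],[0,0,0]],[[0.102,-0.075,0.006],[0,0,0]],[[0.102,-0.075,0.006],[0,0,0.0]]]'; python3 -m inch '[[[0,0,0],[0,0,0.0214]],[[0,0,0],[0,0,0.0214]],[[0,0,0],[0,0,0.0214]],[[0,0,0],[0,0,0]],[[0,0,0],[0,0,0]]]';  python3 -c "
from h import *
s=rep(); d=save('wrist','w1.png'); np.savez('pics/w1s.npz',p=s['tcp_pos'],R=R_(s).as_matrix())
T=np.eye(4);T[:3,:3]=R_(s).as_matrix();T[:3,3]=s['tcp_pos'];T=T@d['hand_eye']
D=d['depth'];v,u=np.mgrid[:420,:560]
X=np.stack([(u-d['cx'])/d['fx']*D,-(v-d['cy'])/d['fy']*D,-D],-1)@T[:3,:3].T+T[:3,3]
m=(abs(X[...,2]-.119)<.004)&(np.hypot(X[...,0]-.651,X[...,1]-.069)<.03)&(D>0)
print(m.sum(),X[m].min(0),X[m].max(0),X[m].mean(0), u[m].mean(),v[m].mean())
m=(abs(X[...,2]-.079)<.004)&(D>0);print(np.median(X[m][:,2]))
"
```

```text
t: 2.02
tcp_pos: [0.6515, 0.0681, 0.2103]
ee_rot: [0.0, 0.975, 0.221, -0.0]
ft_force: [-0.1, -0.9, 0.9]
grip_width: 0.088
t: 2.65
tcp_pos: [0.6509, 0.0669, 0.2105]
ee_rot: [0.0, 1.0, 0.023, -0.0]
ft_force: [-0.1, 0.2, 0.5]
grip_width: 0.0878
t2.65 p[0.6509 0.0669 0.2105] yaw2.6 tilt1.000 th0.023(1.3deg) r104.4 Frad-0.1 Ftan0.2 Fz0.5 w87.8 q[-0.07  0.46 -0.18  1.61  0.09  1.08 -1.8 ]
566 [0.64093216 0.05857595 0.11529505] [0.66283621 0.07997504 0.12048312] [0.65240749 0.06940483 0.11852214] 283.3480565371025 209.71024734982333
0.07865485817668916
```

View pics/w1.png

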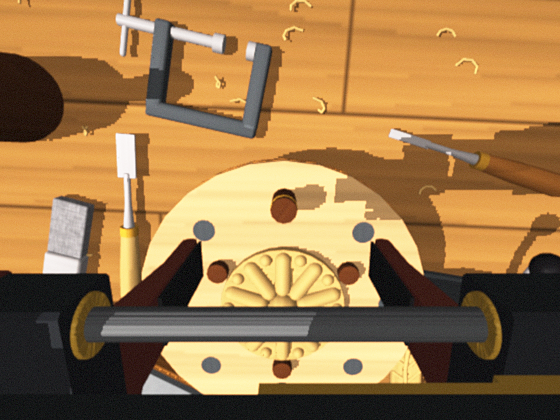

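Wrist view shows the dog at (283,205), close to under the tool and with clear space either side. I'll go down and cage it.

```bash
python3 -m inch '[[[0.0025,-0.006,0.06],[0,0,0]],[[0,0,0.065],[0,0,0]],[[0,0,0.065],[0,0,0]],[[0,0,0.065],[0,0,0]],[[0,0,0.053],[0,0,0]]]';python3 -m inch '[[[0,0,0],[0,0,0]],[[0,0,0],[0,0,0]],[[0,0,0],[0,0,0]],[[0,0,0],[0,0,0]],[[0,0,0],[0,0,0]]]' 0.46 40; python3 -c "
from h import *
s=rep(); save('wrist','w2.png')"
```

```text
t: 3.32
tcp_pos: [0.6517, 0.0691, 0.0863]
ee_rot: [-0.0, 1.0, 0.022, -0.0]
ft_force: [-0.6, -1.0, -0.4]
grip_width: 0.0876
t: 3.95
tcp_pos: [0.6522, 0.0693, 0.0879]
ee_rot: [-0.0, 1.0, 0.022, 0.0]
ft_force: [1.2, -0.1, -0.1]
grip_width: 0.0412
t3.95 p[0.6522 0.0693 0.0879] yaw2.5 tilt1.000 th0.045(2.6deg) r105.8 Frad1.2 Ftan-0.1 Fz-0.1 w41.2 q[-0.08  0.59 -0.17  1.7   0.12  0.86 -1.83]
```

View pics/w2.png

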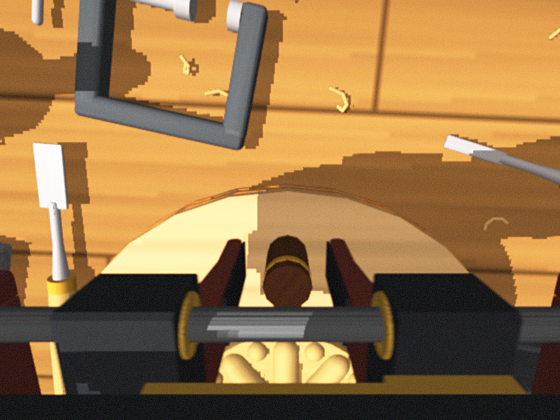

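The dog is centred between the fingers at (287,265), and they are still closing to the cage width. Starting the anticlockwise sweep.

```bash
python3 -m inch '[[[0,0,0],[0,0,0]],[[-0.0008,-0.0206,0],[0,0,-0.0125]],[[-0.0008,-0.0206,0],[0,0,-0.0125]],[[-0.0008,-0.0206,0],[0,0,-0.0125]],[[-0.0008,-0.0206,0],[0,0,-0.0125]]]'; python3 -c "
from h import *
s=rep()"
```

```text
t: 4.62
tcp_pos: [0.6457, 0.1013, 0.0876]
ee_rot: [0.0, 0.984, 0.179, 0.0]
ft_force: [0.1, -0.8, 0.1]
grip_width: 0.0235
t4.62 p[0.6457 0.1013 0.0876] yaw20.6 tilt1.000 th0.355(20.3deg) r105.8 Frad-0.2 Ftan-0.8 Fz0.1 w23.5 q[-0.07  0.6  -0.25  1.7   0.18  0.86 -1.61]
```

```bash
python3 -m inch '[[[-0.0008,-0.0206,0],[0,0,-0.0125]],[[-0.0008,-0.0206,0],[0,0,-0.0125]],[[-0.0008,-0.0206,0],[0,0,-0.0125]],[[-0.0008,-0.0206,0],[0,0,-0.0125]],[[-0.0008,-0.0206,0],[0,0,-0.0125]]]' >/dev/null; python3 -c "
from h import *
s=rep()"
```

```text
t5.25 p[0.6241 0.1362 0.0875] yaw43.1 tilt1.000 th0.746(42.7deg) r105.7 Frad0.2 Ftan-1.1 Fz0.0 w23.7 q[-0.06  0.59 -0.35  1.74  0.25  0.86 -1.34]
```

```bash
python3 -m inch '[[[-0.0008,-0.0206,0],[0,0,-0.0125]],[[-0.0008,-0.0206,0],[0,0,-0.0125]],[[-0.0008,-0.0206,0],[0,0,-0.0125]],[[-0.0008,-0.0206,0],[0,0,-0.0125]],[[-0.0008,-0.0206,0],[0,0,-0.0125]]]' >/dev/null; python3 -c "
from h import *
s=rep()"
```

```text
t5.88 p[0.5909 0.1603 0.0876] yaw65.6 tilt1.000 th1.137(65.2deg) r105.6 Frad-0.3 Ftan-0.4 Fz0.3 w23.5 q[-0.03  0.57 -0.45  1.8   0.32  0.85 -1.06]
```

```bash
python3 -m inch '[[[-0.0008,-0.0206,0],[0,0,-0.0125]],[[-0.0008,-0.0206,0],[0,0,-0.0125]],[[-0.0008,-0.0206,0],[0,0,-0.0125]],[[-0.0008,-0.0206,0],[0,0,-0.0125]],[[-0.0008,-0.0206,0],[0,0,-0.0125]]]' >/dev/null; python3 -c "
from h import *
s=rep()"
```

```text
t6.50 p[0.5509 0.1698 0.0876] yaw88.1 tilt1.000 th1.529(87.6deg) r105.4 Frad0.2 Ftan-0.7 Fz-0.7 w23.6 q[ 0.02  0.54 -0.56  1.88  0.38  0.83 -0.77]
```

```bash
python3 -m inch '[[[-0.0008,-0.0206,0],[0,0,-0.0125]],[[-0.0008,-0.0206,0],[0,0,-0.0125]],[[-0.0008,-0.0206,0],[0,0,-0.0125]],[[-0.0008,-0.0206,0],[0,0,-0.0125]],[[-0.0008,-0.0206,0],[0,0,-0.0125]]]' >/dev/null; python3 -c "
from h import *
s=rep()"
```

```text
t7.12 p[0.5105 0.1632 0.0876] yaw110.6 tilt1.000 th1.921(110.1deg) r105.1 Frad0.6 Ftan-0.4 Fz-1.0 w23.5 q[ 0.1   0.51 -0.67  1.97  0.43  0.81 -0.45]
```

```bash
python3 -m inch '[[[-0.0008,-0.0206,0],[0,0,-0.0125]],[[-0.0008,-0.0206,0],[0,0,-0.0125]],[[-0.0008,-0.0206,0],[0,0,-0.0125]],[[-0.0008,-0.0206,0],[0,0,-0.0125]],[[-0.0008,-0.0206,0],[0,0,-0.0125]]]' >/dev/null; python3 -c "
from h import *
s=rep()"
```

```text
t7.75 p[0.4756 0.1417 0.0877] yaw133.1 tilt1.000 th2.313(132.6deg) r104.8 Frad-0.1 Ftan-0.5 Fz-1.3 w23.8 q[ 0.21  0.48 -0.77  2.05  0.48  0.79 -0.1 ]
```

```bash
python3 -m inch '[[[-0.0008,-0.0206,0],[0,0,-0.0125]],[[-0.0008,-0.0206,0],[0,0,-0.0125]],[[-0.0008,-0.0206,0],[0,0,-0.0125]],[[-0.0008,-0.0206,0],[0,0,-0.0125]],[[-0.0008,-0.0206,0],[0,0,-0.0125]]]' >/dev/null; python3 -c "
from h import *
s=rep()"
```

```text
t8.38 p[0.4516 0.1084 0.0876] yaw155.6 tilt1.000 th2.708(155.2deg) r104.6 Frad-0.7 Ftan-0.6 Fz-1.4 w23.8 q[ 0.36  0.47 -0.88  2.12  0.52  0.78  0.29]
```

```bash
python3 -m inch '[[[-0.0008,-0.0206,0],[0,0,-0.0125]],[[-0.0008,-0.0206,0],[0,0,-0.0125]],[[-0.0008,-0.0206,0],[0,0,-0.0125]],[[-0.0008,-0.0206,0],[0,0,-0.0125]],[[-0.0008,-0.0206,0],[0,0,-0.0125]]]' >/dev/null; python3 -c "
from h import *
s=rep()"
```

```text
t9.00 p[0.4422 0.0684 0.0876] yaw178.1 tilt1.000 th3.104(177.8deg) r104.3 Frad-0.9 Ftan-0.9 Fz-0.4 w23.5 q[ 0.52  0.48 -0.98  2.15  0.57  0.79  0.71]
```

```bash
python3 -m inch '[[[-0.0008,-0.0206,0],[0,0,-0.0125]],[[-0.0008,-0.0206,0],[0,0,-0.0125]],[[-0.0008,-0.0206,0],[0,0,-0.0125]],[[-0.0008,-0.0206,0],[0,0,-0.0125]],[[-0.0008,-0.0206,0],[0,0,-0.0125]]]' >/dev/null; python3 -c "
from h import *
s=rep()"
```

```text
t9.62 p[0.4481 0.0315 0.0878] yaw-159.2 tilt1.000 th-2.818(-161.5deg) r103.8 Frad-0.2 Ftan-12.5 Fz0.2 w24.0 q[ 0.67  0.53 -1.07  2.15  0.64  0.83  1.14]
```

Drag jumped to 12.5 N with the dog at about −2.8 rad. I'll scan slowly through the bump.

```bash
python3 -m inch '[[[0,-0.0065,0],[0,0,-0.004]],[[0,-0.0065,0],[0,0,-0.004]],[[0,-0.0065,0],[0,0,-0.004]],[[0,-0.0065,0],[0,0,-0.004]],[[-0.0004,-0.0065,0],[0,0,-0.004]]]' >/dev/null; python3 -c "
from h import *
s=rep()"
```

```text
t10.25 p[0.4525 0.0205 0.0877] yaw-152.1 tilt1.000 th-2.704(-154.9deg) r103.7 Frad-0.2 Ftan-13.9 Fz3.3 w23.9 q[ 0.71  0.55 -1.1   2.14  0.66  0.85  1.27]
```

```bash
python3 -m inch '[[[0,-0.0065,0],[0,0,-0.004]],[[0,-0.0065,0],[0,0,-0.004]],[[0,-0.0065,0],[0,0,-0.004]],[[0,-0.0065,0],[0,0,-0.004]],[[-0.0004,-0.0065,0],[0,0,-0.004]]]' >/dev/null; python3 -c "
from h import *
s=rep()"
```

```text
t10.88 p[0.4591 0.0086 0.0876] yaw-144.9 tilt1.000 th-2.573(-147.4deg) r103.8 Frad0.2 Ftan-10.1 Fz4.1 w23.9 q[ 0.75  0.58 -1.12  2.12  0.69  0.87  1.4 ]
```

```bash
python3 -m inch '[[[0,-0.0065,0],[0,0,-0.004]],[[0,-0.0065,0],[0,0,-0.004]],[[0,-0.0065,0],[0,0,-0.004]],[[0,-0.0065,0],[0,0,-0.004]],[[-0.0004,-0.0065,0],[0,0,-0.004]]]' >/dev/null; python3 -c "
from h import *
s=rep()"
```

```text
t11.50 p[ 0.4678 -0.0036  0.0875] yaw-137.8 tilt1.000 th-2.429(-139.2deg) r104.1 Frad0.3 Ftan-5.1 Fz4.0 w23.5 q[ 0.78  0.6  -1.14  2.1   0.71  0.9   1.53]
```

```bash
python3 -m inch '[[[0,-0.0065,0],[0,0,-0.004]],[[0,-0.0065,0],[0,0,-0.004]],[[0,-0.0065,0],[0,0,-0.004]],[[0,-0.0065,0],[0,0,-0.004]],[[-0.0004,-0.0065,0],[0,0,-0.004]]]' >/dev/null; python3 -c "
from h import *
s=rep()"
```

```text
t12.12 p[ 0.4782 -0.0146  0.0874] yaw-130.6 tilt1.000 th-2.283(-130.8deg) r104.5 Frad-1.1 Ftan-2.3 Fz0.3 w23.8 q[ 0.8   0.63 -1.15  2.08  0.74  0.93  1.66]
```

```bash
python3 -m inch '[[[0,0.012,0],[0,0,0.004]],[[0,0.0065,0],[0,0,0.004]],[[0,0.0065,0],[0,0,0.004]],[[0,0.0065,0],[0,0,0.004]],[[-0.0004,0.0065,0],[0,0,0.004]]]' >/dev/null; python3 -c "
from h import *
s=rep()"
```

```text
t12.75 p[ 0.4674 -0.004   0.0876] yaw-138.0 tilt1.000 th-2.427(-139.1deg) r104.6 Frad0.3 Ftan4.3 Fz-1.6 w23.6 q[ 0.78  0.6  -1.14  2.1   0.72  0.9   1.53]
```

```bash
python3 -m inch '[[[0,0.0065,0],[0,0,0.004]],[[0,0.0065,0],[0,0,0.004]],[[0,0.0065,0],[0,0,0.004]],[[0,0.0065,0],[0,0,0.004]],[[-0.0004,0.0065,0],[0,0,0.004]]]' >/dev/null; python3 -c "
from h import *
s=rep()"
```

```text
t13.38 p[0.4601 0.0049 0.0877] yaw-145.3 tilt1.000 th-2.538(-145.4deg) r104.9 Frad0.4 Ftan7.6 Fz-0.6 w23.5 q[ 0.75  0.57 -1.11  2.12  0.69  0.87  1.39]
```

```bash
python3 -m inch '[[[0,0.0065,0],[0,0,0.004]],[[0,0.0065,0],[0,0,0.004]],[[0,0.0065,0],[0,0,0.004]],[[0,0.0065,0],[0,0,0.004]],[[-0.0004,0.0065,0],[0,0,0.004]]]' >/dev/null; python3 -c "
from h import *
s=rep()"
```

```text
t14.00 p[0.4536 0.0148 0.0877] yaw-152.6 tilt1.000 th-2.650(-151.9deg) r105.3 Frad-1.1 Ftan13.0 Fz0.1 w24.0 q[ 0.71  0.55 -1.09  2.14  0.67  0.85  1.26]
```

```bash
python3 -m inch '[[[0,0.0065,0],[0,0,0.004]],[[0,0.0065,0],[0,0,0.004]],[[0,0.0065,0],[0,0,0.004]],[[0,0.0065,0],[0,0,0.004]],[[-0.0004,0.0065,0],[0,0,0.004]]]' >/dev/null; python3 -c "
from h import *
s=rep()"
```

```text
t14.62 p[0.4478 0.0263 0.0876] yaw-159.8 tilt1.000 th-2.772(-158.8deg) r105.8 Frad-0.1 Ftan12.5 Fz2.2 w24.1 q[ 0.67  0.53 -1.07  2.15  0.64  0.83  1.13]
```

```bash
python3 -m inch '[[[0,0.0065,0],[0,0,0.004]],[[0,0.0065,0],[0,0,0.004]],[[0,0.0065,0],[0,0,0.004]],[[0,0.0065,0],[0,0,0.004]],[[-0.0004,0.0065,0],[0,0,0.004]]]' >/dev/null; python3 -c "
from h import *
s=rep()"
```

```text
t15.25 p[0.4432 0.0394 0.0875] yaw-166.9 tilt1.000 th-2.903(-166.3deg) r106.3 Frad0.4 Ftan9.0 Fz3.1 w23.8 q[ 0.63  0.51 -1.04  2.15  0.62  0.82  0.99]
```

```bash
python3 -m inch '[[[0,0.0065,0],[0,0,0.004]],[[0,0.0065,0],[0,0,0.004]],[[0,0.0065,0],[0,0,0.004]],[[0,0.0065,0],[0,0,0.004]],[[-0.0004,0.0065,0],[0,0,0.004]]]' >/dev/null; python3 -c "
from h import *
s=rep()"
```

```text
t15.88 p[0.4403 0.0541 0.0874] yaw-174.0 tilt1.000 th-3.044(-174.4deg) r106.7 Frad0.3 Ftan3.8 Fz2.8 w24.1 q[ 0.58  0.49 -1.02  2.16  0.59  0.8   0.86]
```

Both directions agree on the hardest point: plate position at dog ≈ −2.72 rad (after lean and slack). I'll go back to it.

```bash
python3 -m inch '[[[-0.0008,-0.0085,0],[0,0,-0.005]],[[-0.0008,-0.0085,0],[0,0,-0.005]],[[-0.0008,-0.0085,0],[0,0,-0.005]],[[-0.0004,-0.0085,0],[0,0,-0.005]],[[-0.0004,-0.0085,0],[0,0,-0.005]]]' >/dev/null; python3 -c "
from h import *
s=rep()"; python3 -m inch '[[[0,-0.0085,0],[0,0,-0.005]],[[0,-0.0085,0],[0,0,-0.005]],[[0,-0.0085,0],[0,0,-0.005]],[[0,-0.0085,0],[0,0,-0.005]],[[-0.0004,-0.0085,0],[0,0,-0.005]]]' >/dev/null; python3 -c "
from h import *
s=rep()"
```

```text
t16.50 p[0.4446 0.0411 0.0877] yaw-164.7 tilt1.000 th-2.916(-167.1deg) r104.5 Frad1.1 Ftan-9.5 Fz1.9 w24.0 q[ 0.64  0.51 -1.05  2.15  0.62  0.82  1.03]
t17.12 p[0.4494 0.0262 0.0876] yaw-155.6 tilt1.000 th-2.766(-158.5deg) r104.4 Frad1.2 Ftan-12.1 Fz3.3 w24.3 q[ 0.7   0.54 -1.09  2.14  0.65  0.84  1.2 ]
```

```bash
python3 -m inch '[[[0,-0.0055,0],[0,0,-0.003]],[[0,-0.0055,0],[0,0,-0.003]],[[0,-0.0055,0],[0,0,-0.003]],[[0,0,0],[0,0,0]],[[0,0,0],[0,0,0]]]' >/dev/null; python3 -c "
from h import *
s=rep()"
```

```text
t17.75 p[0.4523 0.0195 0.0876] yaw-152.5 tilt1.000 th-2.696(-154.5deg) r104.4 Frad0.8 Ftan-9.9 Fz4.4 w24.0 q[ 0.71  0.55 -1.1   2.14  0.66  0.85  1.26]
```

Tool at −2.696, so the plate is at about −2.72 and standing still. Release the dog and lift clear.

```bash
python3 -m inch '[[[0,0,0],[0,0,0]],[[0,0,0],[0,0,0]],[[0,0,0],[0,0,0]],[[0,0,-0.1],[0,0,0]],[[0,0,-0.15],[0,0,0]]]' -0.36; python3 -c "
from h import *
s=rep()
d=save('top','top2.png');cv2.imwrite('pics/top2c.png',cv2.resize(d['pixels'][120:320,190:450],None,fx=3,fy=3)[:,:,::-1])
go([.605,-.165,.2],10,170)"
```

```text
t: 18.38
tcp_pos: [0.4524, 0.0156, 0.1875]
ee_rot: [-0.002, -0.236, 0.972, 0.001]
ft_force: [1.4, -1.5, 1.5]
grip_width: 0.0598
t18.38 p[0.4524 0.0156 0.1875] yaw-152.7 tilt1.000 th-2.663(-152.6deg) r106.1 Frad-0.6 Ftan2.0 Fz1.5 w59.8 q[ 0.88  0.41 -1.26  2.04  0.46  1.02  1.44]
shift/row [-0.012  -0.0576 -0.0011] turn total rz 0.1039
```

View pics/top2c.png

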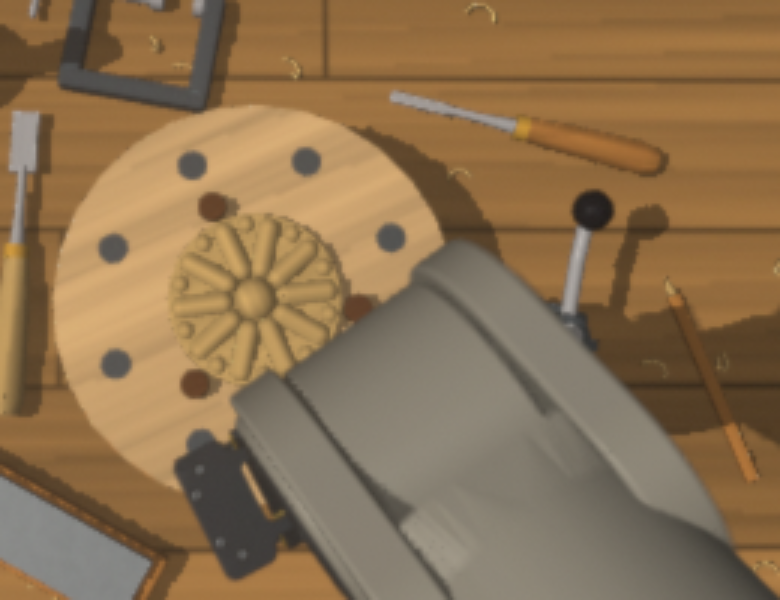

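The arm hides the dog, but the plate and lever (still off, ball at (592,210) in the crop) look undisturbed. Moving towards the ball.

```bash
python3 -m inch '[[[-0.012,-0.0576,0],[0,0,0]],[[-0.012,-0.0576,0],[0,0,0]],[[-0.012,-0.0576,0],[0,0,0]],[[-0.012,-0.0576,0],[0,0,0]],[[-0.012,-0.0576,0],[0,0,0]]]' ; python3 -c "
from h import *
s=rep()
go([.605,-.165,.2],5,170)"
```

```text
t: 19.05
tcp_pos: [0.5286, -0.0764, 0.1869]
ee_rot: [-0.0, -0.236, 0.972, 0.0]
ft_force: [0.0, 0.1, 0.2]
grip_width: 0.0596
t19.05 p[ 0.5286 -0.0764  0.1869] yaw-152.7 tilt1.000 th-1.697(-97.2deg) r142.1 Frad-0.1 Ftan0.0 Fz0.2 w59.6 q[ 0.91  0.54 -1.16  1.88  0.56  1.1   1.58]
shift/row [-0.0136 -0.0569 -0.0066] turn total rz 0.1037
```

```bash
python3 -m inch '[[[-0.0136,-0.0569,-0.0066],[0,0,0]],[[-0.0136,-0.0569,-0.0066],[0,0,0]],[[-0.0136,-0.0569,-0.0066],[0,0,0]],[[-0.0136,-0.0569,-0.0066],[0,0,0]],[[-0.0136,-0.0569,-0.0066],[0,0,0]]]' ;python3 -m inch '[[[0,0,0],[0,0,0.026]],[[0,0,0],[0,0,0.026]],[[0,0,0],[0,0,0.026]],[[0,0,0],[0,0,0.026]],[[0,0,0],[0,0,0]]]' ; python3 -c "
from h import *
s=rep()
d=save('wrist','w3.png')
T=np.eye(4);T[:3,:3]=R_(s).as_matrix();T[:3,3]=s['tcp_pos'];T=T@d['hand_eye']
D=d['depth'];v,u=np.mgrid[:420,:560]
X=np.stack([(u-d['cx'])/d['fx']*D,-(v-d['cy'])/d['fy']*D,-D],-1)@T[:3,:3].T+T[:3,3]
for n,c,lo,hi,r in(('ball',(.605,-.165),.095,.125,.03),('hub',(.519,-.148),.092,.104,.03)):
  m=(X[...,2]>lo)&(X[...,2]<hi)&(np.hypot(X[...,0]-c[0],X[...,1]-c[1])<r)&(D>0)
  print(n,m.sum(),(X[m].min(0)+X[m].max(0))/2,np.median(X[m],0)) if m.sum() else print(n,0)
d=save('top','top3.png');cv2.imwrite('pics/top3c.png',cv2.resize(d['pixels'][120:320,190:450],None,fx=3,fy=3)[:,:,::-1])
"
```

```text
t: 19.68
tcp_pos: [0.6049, -0.1651, 0.2002]
ee_rot: [-0.0, -0.236, 0.972, 0.0]
ft_force: [0.2, -1.2, 0.1]
grip_width: 0.0597
t: 20.3
tcp_pos: [0.6045, -0.1643, 0.2005]
ee_rot: [-0.0, 0.087, 0.996, -0.0]
ft_force: [0.3, 0.3, 0.6]
grip_width: 0.0598
t20.30 p[ 0.6045 -0.1643  0.2005] yaw170.0 tilt1.000 th-1.323(-75.8deg) r236.0 Frad-0.2 Ftan0.3 Fz0.6 w59.8 q[ 0.82  0.59 -0.94  1.65  0.51  1.17  1.15]
ball 943 [ 0.60434683 -0.16508987  0.10709005] [ 0.60268136 -0.16455041  0.11353198]
hub 740 [ 0.519643   -0.14696081  0.0959685 ] [ 0.51965427 -0.14746027  0.09704525]
```

View pics/w3.png

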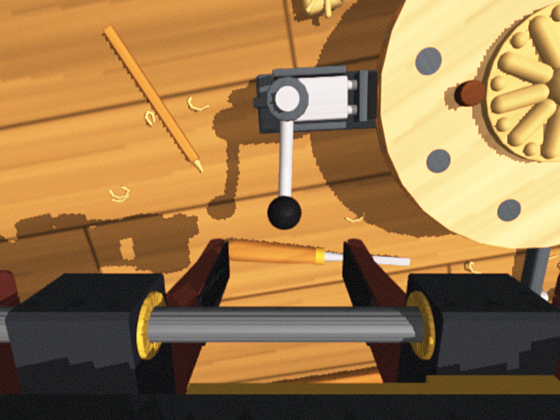

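View pics/top3c.png

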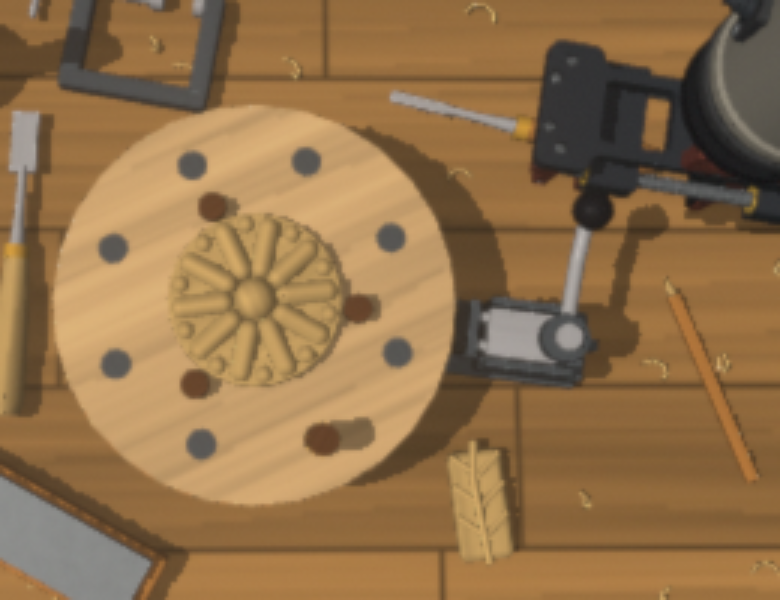

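Wrist view shows the ball at (285,212), off the jaws' centre line only a little. Top view shows the dog standing at (322,437) in the crop, lever still off. I'll check the plate angle numerically, then descend over the ball.

```bash
python3 -c "
from h import *
d=np.load('pics/top3.png.npz');D=d['depth'];v,u=np.mgrid[:420,:560];W=np.linalg.inv(d['world_to_cam'])
X=np.stack([(u-d['cx'])/d['fx']*D,-(v-d['cy'])/d['fy']*D,-D],-1)@W[:3,:3].T+W[:3,3]
m=(abs(X[...,2]-.119)<.003)&(np.hypot(X[...,0]-.45,X[...,1]-.02)<.05); p=X[m].mean(0); print(p,m.sum(),np.arctan2(*(p[:2]-C)[::-1]))
"; python3 -m inch '[[[0,0.002,0.054],[0,0,0]],[[0,0,0.054],[0,0,0]],[[0,0,0.054],[0,0,0]],[[0,0,0.054],[0,0,0]],[[0,0,0.054],[0,0,0]]]'; python3 -m inch '[[[0,0,0],[0,0,0]],[[0,0,0],[0,0,0]],[[0,0,0],[0,0,0]],[[0,0,0],[0,0,0]],[[0,0,0],[0,0,0]]]' 0.32 40; python3 -c "
from h import *
s=rep();C[:]=[.5195,-.1475];rep()"
```

```text
[0.45101076 0.02234696 0.11915328] 93 -2.7258776399433366
t: 21.02
tcp_pos: [0.604, -0.1629, 0.0909]
ee_rot: [-0.0, 0.088, 0.996, 0.0]
ft_force: [-0.2, -0.6, -0.2]
grip_width: 0.0599
t: 21.65
tcp_pos: [0.6048, -0.1642, 0.0934]
ee_rot: [0.001, 0.089, 0.996, -0.001]
ft_force: [-0.1, -4.0, 2.4]
grip_width: 0.0297
t21.65 p[ 0.6048 -0.1642  0.0934] yaw169.8 tilt1.000 th-1.321(-75.7deg) r236.0 Frad3.9 Ftan-1.1 Fz2.4 w29.7 q[ 0.77  0.7  -0.87  1.74  0.63  1.    1.06]
t21.65 p[ 0.6048 -0.1642  0.0934] yaw169.8 tilt1.000 th-0.193(-11.1deg) r86.9 Frad0.7 Ftan-4.0 Fz2.4 w29.7 q[ 0.77  0.7  -0.87  1.74  0.63  1.    1.06]
```

```bash
sed -i 's/^C=.*/C=np.array([.5195,-.1475])/' h.py; python3 -m inch '[[[0.0007,-0.0173,0],[0,0,0.0125]],[[0.0007,-0.0173,0],[0,0,0.0125]],[[0.0007,-0.0173,0],[0,0,0.0125]],[[0.0007,-0.0173,0],[0,0,0.0125]],[[0.0007,-0.0173,0],[0,0,0.0125]]]'>/dev/null; python3 -c "
from h import *
s=rep()";python3 -m inch '[[[0.0007,-0.0173,0],[0,0,0.0125]],[[0.0007,-0.0173,0],[0,0,0.0125]],[[0.0007,-0.0173,0],[0,0,0.0125]],[[0.0007,-0.0173,0],[0,0,0.0125]],[[0.0007,-0.0173,0],[0,0,0.0125]]]'>/dev/null; python3 -c "
from h import *
s=rep()"
```

```text
t22.27 p[ 0.5931 -0.1925  0.0932] yaw147.3 tilt1.000 th-0.549(-31.5deg) r86.3 Frad1.9 Ftan3.7 Fz0.1 w29.6 q[ 0.77  0.67 -0.78  1.75  0.56  0.96  0.77]
t22.90 p[ 0.5696 -0.2181  0.0932] yaw124.8 tilt1.000 th-0.953(-54.6deg) r86.6 Frad1.3 Ftan4.9 Fz-2.2 w29.9 q[ 0.78  0.62 -0.7   1.79  0.49  0.91  0.47]
```

```bash
python3 -m inch '[[[0.0007,-0.0173,0],[0,0,0.0125]],[[0.0007,-0.0173,0],[0,0,0.0125]],[[0.0007,-0.0173,0],[0,0,0.0125]],[[0.0007,-0.0173,0],[0,0,0.0125]],[[0.0007,-0.0173,0],[0,0,0.0125]]]'>/dev/null; python3 -c "
from h import *
s=rep()";python3 -m inch '[[[0,-0.005,0],[0,0,0.0035]],[[0,-0.005,0],[0,0,0.0035]],[[0,-0.004,0],[0,0,0.003]],[[0,0,0],[0,0,0]],[[0,0,0],[0,0,0]]]'>/dev/null; python3 -c "
from h import *
s=rep()"
```

```text
t23.52 p[ 0.5382 -0.2322  0.0932] yaw102.3 tilt1.000 th-1.354(-77.6deg) r86.8 Frad1.1 Ftan4.6 Fz-2.3 w30.2 q[ 0.77  0.56 -0.62  1.85  0.41  0.86  0.16]
t24.15 p[ 0.535  -0.2326  0.0933] yaw99.0 tilt1.000 th-1.391(-79.7deg) r86.5 Frad-0.8 Ftan12.6 Fz-8.0 w29.8 q[ 0.77  0.55 -0.61  1.86  0.4   0.85  0.12]
```

Force rose from 4.6 to 12.6 N, which suggests the stop. Release, lift and look.

```bash
python3 -m inch '[[[0,0.002,0],[0,0,0]],[[0,0,0],[0,0,0]],[[0,0,-0.04],[0,0,0]],[[0,0,-0.12],[0,0,0]],[[0,0,-0.13],[0,0,0]]]' -0.36; python3 -m inch '[[[0.08,0,0],[0,0,0]],[[0,0.12,0],[0,0,0]],[[0,0.12,0],[0,0,0]],[[0,0.12,0],[0,0,0]],[[0,0,0],[0,0,0]]]';python3 -c "
from h import *
s=rep()
for n in('top','scene'):
  d=save(n,n+'4.png');D=d['depth'];v,u=np.mgrid[:420,:560];W=np.linalg.inv(d['world_to_cam'])
  X=np.stack([(u-d['cx'])/d['fx']*D,-(v-d['cy'])/d['fy']*D,-D],-1)@W[:3,:3].T+W[:3,3]
  for nm,c in(('dog',(.45,.02)),('ball',(.53,-.235)),('hub',(.519,-.148))):
    m=(X[...,2]>.094)&(X[...,2]<.125)&(np.hypot(X[...,0]-c[0],X[...,1]-c[1])<.03)&(D>0)
    if m.sum():print(n,nm,X[m].mean(0),m.sum(),u[m].mean(),v[m].mean())
  a,b=(190,120) if n=='top' else (130,160)
  cv2.imwrite('pics/%s4c.png'%n,cv2.resize(d['pixels'][b:b+200,a:a+260],None,fx=3,fy=3)[:,:,::-1])
"
```

```text
t: 24.78
tcp_pos: [0.5307, -0.2345, 0.2105]
ee_rot: [-0.001, 0.651, 0.759, -0.0]
ft_force: [0.3, -1.0, 0.0]
grip_width: 0.0594
t: 25.4
tcp_pos: [0.6711, -0.179, 0.2091]
ee_rot: [-0.0, 0.65, 0.76, 0.001]
ft_force: [0.5, -0.2, -0.3]
grip_width: 0.0595
t25.40 p[ 0.6711 -0.179   0.2091] yaw98.9 tilt1.000 th-0.205(-11.7deg) r154.9 Frad0.5 Ftan-0.1 Fz-0.3 w59.5 q[ 0.59  0.6  -0.64  1.48  0.37  1.18  0.05]
top dog [0.4512173  0.02261502 0.11885343] 102 296.96078431372547 265.88235294117646
top ball [ 0.53533109 -0.22880406  0.11118265] 173 421.08670520231215 223.27745664739885
top hub [ 0.5188222  -0.1462961   0.09746569] 79 378.7974683544304 232.0506329113924
scene dog [0.45556954 0.01828498 0.11072393] 99 242.02020202020202 198.08080808080808
scene ball [ 0.5418258  -0.23568026  0.10995517] 136 164.26470588235293 265.1102941176471
```

View pics/top4c.png

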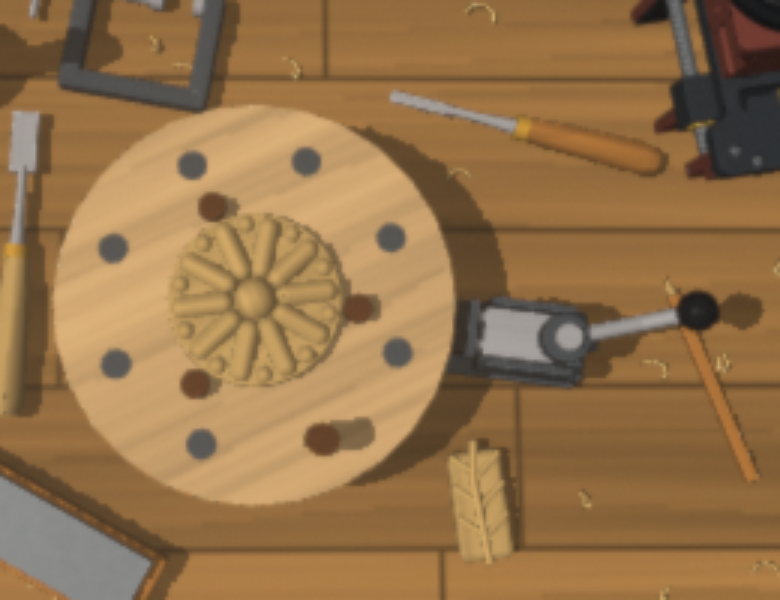

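View pics/scene4c.png

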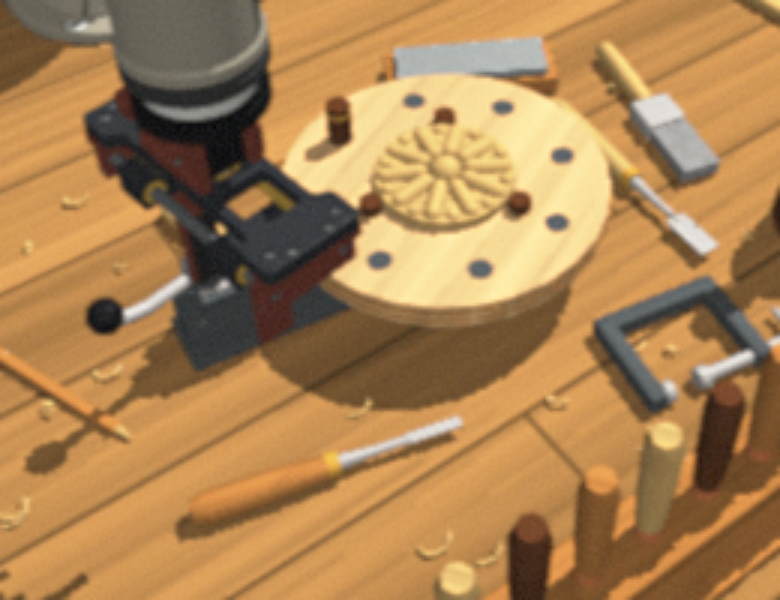

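```bash
python3 - <<'E'
from h import *
P=[]
for f in('top0','top3','top4'):
    d=np.load(f'pics/{f}.png.npz');p=d['pixels'].astype(int); m=(p.max(2)<45).astype(np.uint8)
    k,l,st,c=cv2.connectedComponentsWithStats(m)
    for i in range(1,k):
        if 60<st[i][4]<200 and 370<c[i][0]<450 and 170<c[i][1]<260: print(f,c[i],st[i]); P.append(onplane(d,*c[i],.104)[:2])
P=np.array(P);print(P)
a,b=P[0],P[-1]
ch=np.linalg.norm(a-b);print('chord angle R=88:',2*np.arcsin(ch/2/.088))
d=np.load('pics/top0.png.npz')
h=onplane(d,190+567/3-0,120+338/3,.098)[:2];print(h,np.linalg.norm(a-h),np.linalg.norm(b-h))
print(np.arctan2(*(a-h)[::-1])-np.arctan2(*(b-h)[::-1]))
E
```

```text
top0 [387.42268041 189.84536082] [382 184  12  12  97]
top3 [397.         174.27027027] [387 172  31   7  74]
top3 [388.37142857 187.82142857] [382 181  18  15 140]
top4 [422.30357143 223.20535714] [416 218  13  12 112]
[[ 0.6050427  -0.16568607]
 [ 0.63782995 -0.18700582]
 [ 0.60927773 -0.16782851]
 [ 0.53623433 -0.23417483]]
chord angle R=88: 1.1685950876077764
[ 0.51751828 -0.14651485] 0.08959943742493491 0.08963572584814149
1.1448142503140757
```

Measurements put the lever at only about 1.15–1.18 rad, so it is past the threshold but not fully over. I'll go back above the ball, look, and push on gently.

```bash
python3 -c "
from h import *
go([.535,-.2335,.209],5)"; python3 -m inch '[[[0,-0.12,0],[0,0,0]],[[0,-0.12,0],[0,0,0]],[[0,-0.12,0],[0,0,0]],[[-0.08,0,0],[0,0,0]],[[0,0,0],[0,0,0]]]';python3 -c "
from h import *
s=rep()
d=save('wrist','w5.png')
T=np.eye(4);T[:3,:3]=R_(s).as_matrix();T[:3,3]=s['tcp_pos'];T=T@d['hand_eye']
D=d['depth'];v,u=np.mgrid[:420,:560]
X=np.stack([(u-d['cx'])/d['fx']*D,-(v-d['cy'])/d['fy']*D,-D],-1)@T[:3,:3].T+T[:3,3]
for n,c,lo,hi,r in(('ball',(.535,-.2335),.095,.125,.03),('hub',(.519,-.148),.092,.104,.03)):
  m=(X[...,2]>lo)&(X[...,2]<hi)&(np.hypot(X[...,0]-c[0],X[...,1]-c[1])<r)&(D>0)
  if m.sum(): print(n,m.sum(),(X[m].min(0)+X[m].max(0))/2,np.median(X[m],0))
go([.535,-.2335,.095],5)"
```

```text
shift/row [-0.0158 -0.07    0.    ] turn total rz None
t: 26.12
tcp_pos: [0.5293, -0.2383, 0.2093]
ee_rot: [0.001, 0.653, 0.757, -0.001]
ft_force: [-0.6, -0.0, 0.7]
grip_width: 0.0601
t26.12 p[ 0.5293 -0.2383  0.2093] yaw98.4 tilt1.000 th-1.463(-83.8deg) r91.3 Frad-0.1 Ftan-0.6 Fz0.7 w60.1 q[ 0.84  0.41 -0.67  1.77  0.3   1.06  0.21]
ball 893 [ 0.53636305 -0.23249839  0.10695219] [ 0.53571261 -0.2308374   0.11361651]
hub 690 [ 0.52017806 -0.14756898  0.09625541] [ 0.51964948 -0.14708533  0.09698591]
shift/row [0.001  0.0026 0.0571] turn total rz None
```

View pics/w5.png

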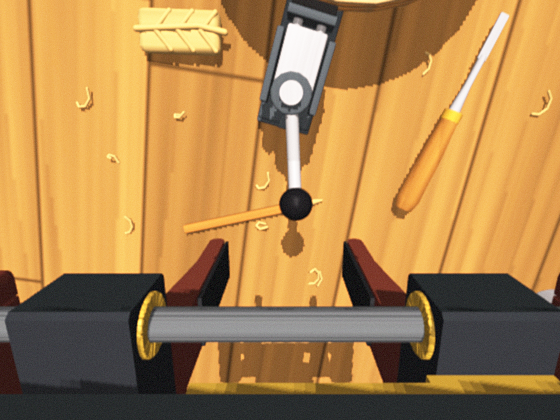

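Wrist view: ball at (295,204), hub at (291,92). The lever comes out at 1.17 rad, with about 0.08 to go.

```bash
python3 -m inch '[[[0.007,0.017,0.054],[0,0,0]],[[0,0,0.058],[0,0,0]],[[0,0,0.058],[0,0,0]],[[0,0,0.058],[0,0,0]],[[0,0,0.058],[0,0,0]]]'; python3 -m inch '[[[0,0,0],[0,0,0]],[[0,0,0],[0,0,0]],[[0,0,0],[0,0,0]],[[0,0,0],[0,0,0]],[[0,0,0],[0,0,0]]]' 0.32 40; python3 -c "
from h import *
s=rep()"
```

```text
t: 26.8
tcp_pos: [0.5378, -0.2285, 0.0921]
ee_rot: [-0.001, 0.65, 0.76, 0.0]
ft_force: [0.2, -0.0, -0.2]
grip_width: 0.0599
t: 27.42
tcp_pos: [0.5376, -0.2309, 0.0947]
ee_rot: [0.0, 0.651, 0.759, -0.0]
ft_force: [-2.2, -0.1, 2.2]
grip_width: 0.0298
t27.43 p[ 0.5376 -0.2309  0.0947] yaw98.8 tilt1.000 th-1.357(-77.8deg) r85.4 Frad-0.4 Ftan-2.2 Fz2.2 w29.8 q[ 0.76  0.56 -0.61  1.85  0.41  0.86  0.1 ]
```

```bash
python3 -m inch '[[[0,-0.004,0],[0,0,0.0028]],[[0,-0.004,0],[0,0,0.0028]],[[0,-0.004,0],[0,0,0.0028]],[[0,0,0],[0,0,0]],[[0,0,0],[0,0,0]]]'>/dev/null; python3 -c "
from h import *
s=rep()"
```

```text
t28.05 p[ 0.5352 -0.2309  0.0946] yaw95.8 tilt1.000 th-1.385(-79.4deg) r84.9 Frad0.0 Ftan5.8 Fz-3.7 w30.0 q[ 0.76  0.55 -0.6   1.86  0.4   0.85  0.06]
```

```bash
python3 -m inch '[[[0,-0.005,0],[0,0,0.0028]],[[0,-0.005,0],[0,0,0.0028]],[[0,-0.004,0],[0,0,0.0028]],[[0,0,0],[0,0,0]],[[0,0,0],[0,0,0]]]'>/dev/null; python3 -c "
from h import *
s=rep()"
```

```text
t28.68 p[ 0.5349 -0.2302  0.0953] yaw92.9 tilt1.000 th-1.386(-79.4deg) r84.2 Frad3.2 Ftan20.3 Fz-15.9 w29.9 q[ 0.76  0.54 -0.59  1.87  0.39  0.84  0.02]
```

The lever is blocked solidly at the same place (20 N, no movement). Re-checking my reference explains it. The plate-axis→pivot line puts "off" at −0.126 rad world, but the lever started at −0.208, about 0.08 on. So it now stands at about 1.25, which is the stop. I'll back off and release.

```bash
python3 -m inch '[[[0,0.006,0],[0,0,0]],[[0,0.006,0],[0,0,0]],[[0,0.005,0],[0,0,0]],[[0,0,0],[0,0,0]],[[0,0,0],[0,0,0]]]'; python3 -m inch '[[[0,0,0],[0,0,0]],[[0,0,0],[0,0,0]],[[0,0,0],[0,0,0]],[[0,0,-0.06],[0,0,0]],[[0,0,-0.1],[0,0,0]]]' -0.36;python3 -m inch '[[[0,0,-0.08],[0,0,0]],[[0,0.12,0],[0,0,0]],[[0,0.12,0],[0,0,0]],[[0,0.12,0],[0,0,0]],[[0,0,0],[0,0,0]]]';python3 - <<'E'
from h import *
s=rep()
d0=np.load('pics/top0.png.npz');d=save('top','top6.png')
cv2.imwrite('pics/top6c.png',cv2.resize(d['pixels'][120:320,190:450],None,fx=3,fy=3)[:,:,::-1])
def ball(d):
    p=d['pixels'].astype(int); k,l,st,c=cv2.connectedComponentsWithStats((p.max(2)<45).astype(np.uint8))
    return [onplane(d,*c[i],.104)[:2] for i in range(1,k) if 60<st[i][4]<200 and 370<c[i][0]<450 and 180<c[i][1]<260]
h=np.array([.5186,-.147]);A=np.array([.5459,.0637])
w=h-A; off=np.arctan2(w[1],w[0])+np.pi/2
for x in(d0,d): print([off-np.arctan2(*(b-h)[::-1]) for b in ball(x)])
D=d['depth'];v,u=np.mgrid[:420,:560];W=np.linalg.inv(d['world_to_cam'])
X=np.stack([(u-d['cx'])/d['fx']*D,-(v-d['cy'])/d['fy']*D,-D],-1)@W[:3,:3].T+W[:3,3]
m=(abs(X[...,2]-.119)<.003)&(np.hypot(X[...,0]-.45,X[...,1]-.02)<.05);p=X[m].mean(0)[:2]-[.5465,.0645];print('dog',np.arctan2(p[1],p[0]))
E
```

```text
t: 29.3
tcp_pos: [0.5354, -0.2309, 0.0947]
ee_rot: [0.001, 0.69, 0.724, 0.001]
ft_force: [3.9, 2.4, 0.1]
grip_width: 0.0301
t: 29.92
tcp_pos: [0.5327, -0.2315, 0.1575]
ee_rot: [-0.002, 0.69, 0.724, -0.001]
ft_force: [0.8, -0.1, 0.8]
grip_width: 0.0597
t: 30.55
tcp_pos: [0.6802, -0.2231, 0.1891]
ee_rot: [-0.001, 0.689, 0.724, 0.001]
ft_force: [-0.0, -0.1, 0.0]
grip_width: 0.0598
t30.55 p[ 0.6802 -0.2231  0.1891] yaw92.8 tilt1.000 th-0.440(-25.2deg) r177.6 Frad-0.0 Ftan-0.1 Fz0.0 w59.8 q[ 0.61  0.64 -0.6   1.44  0.38  1.17  0.01]
[np.float64(0.08404116502659845)]
[np.float64(1.2429930369679805)]
dog -2.725685231120693
```

View pics/top6c.png

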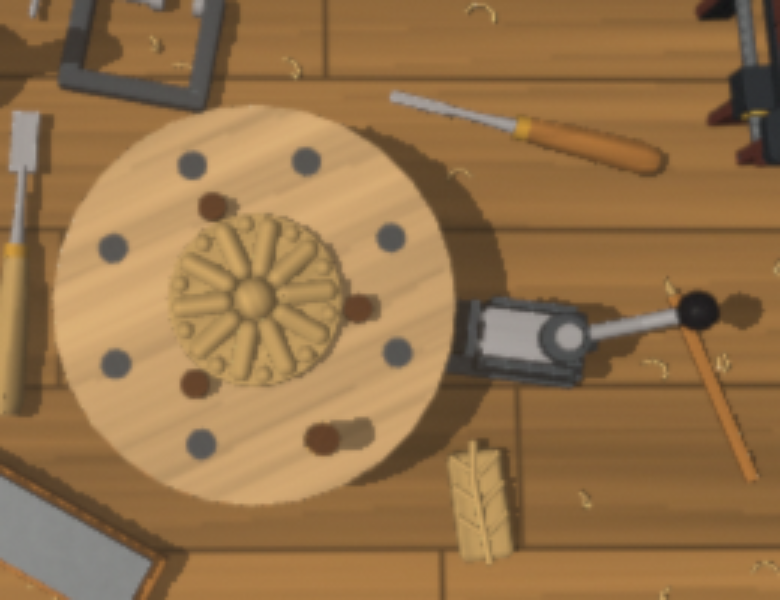

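Top view: ball at (697,310) in the crop, lever about 1.24 rad and at its stop. The dog is unmoved at −2.726, the bystanders lie as before, and the gripper is clear. Handing in.

```bash
python3 -c "
from h import *
manip.sign_off()"
```

```text
the job is handed in; nothing more can be done
```

The plate is locked with its tight spot on the shoe and the brake lever over at its stop. I handed the job in at about 31 s of the 72 s allowed; no verdict was reported.

- **Finding the tight spot:** I caged the tall dog loosely between the fingers and turned the plate anticlockwise for about three-fifths of a turn. The drag was about 1 N until a bump of 12–14 N. Slow passes over the bump both ways put the hardest point at a dog direction of about −2.72 rad (world frame). The plate was left there; the cameras read −2.726 both before and after braking.
- **Brake:** I swung the lever round by its ball until it would go no further, then released it. The last picture puts it at about 1.24 rad.
- **Check that disagreed:** From the angle swept alone, I first put the lever at only about 1.17 rad. So I went back and pressed again, up to 20 N, and it did not move. The reason is that the lever had started about 0.08 rad on, not at zero.
- **Not checked directly:** The shoe's pressure on the plate and how far the dog leaned could not be measured. The forces on the dog stayed at or below about 14 N in my readings, which were taken only at the end of each short move, so I expect it leaned well under the limit.
- **Surroundings:** In the last top view the tools and wood near the turntable lie as before. The gripper was clear of everything.

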